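# Close the feed chute and charge the hopper with offcuts

## Task

Take the plain, full-width gate plate from the wooden rack and slide it fully home in the slot across the sloping chute. Then lift the pan by its handle to tip all five offcuts into the chute behind the gate, and lower the pan to level again. Leave the other two plates in the rack and everything else on the bench where they are.

Things in the scene. Friction and masses are not known exactly. Their poses are not given: they have to be found in the camera images.
- chute: Chute sloping 30 degrees, falling towards -y (the rack). Origin: middle of the gate slot on the chute floor, 40 mm above the table. x uphill along the floor, y across towards the pan, z square to the floor (leans 30 degrees downhill). The slot runs along z: guide bars at both sides up to z = 70 mm, 13 mm apart in x, 116 mm wide in y, flared mouth up to z = 82 mm.
- hopper: Grey fixed hopper that carries chute and pan. Origin on the table under the slot, x horizontal uphill, y towards the pan and the robot, z up. Chute 100 mm wide inside. Walls uphill of the slot, x = 20 to 170 mm: 157 mm high on the pan's side (y = 53 mm), 180 mm high on the other side (y = -53 mm) and at the back (x = 170 mm).
- solid_gate: The gate that closes the chute: plain solid cast aluminium plate, 10 x 112 x 110 mm, about 0.33 kg, the only full-width plate without openings. Stands upright in the wooden rack. Origin: middle of its bottom edge; x is its thickness, y its width, z its height. The way round does not matter.
- barred_gate: Plate of the same outline (10 x 112 x 110 mm, same axes and origin) but with three tall openings between bars; not the one wanted, stays in the rack.
- narrow_gate: Solid plate, 10 x 76 x 110 mm (same axes and origin), too narrow; stays in the rack.
- rack: Wooden plate rack, fixed: base 200 x 130 x 12 mm, three slots across its x axis at x = -60, 0 and 60 mm, each 13 mm wide between battens that reach 57 mm above the table; plates stand on the base with 65 mm showing. Origin: centre of its underside. Any plate may be in any slot.
- pan (a joint): Angle of the tipping pan, rad: 0 level, 1.4 fully raised. Steel pan, 112 x 115 mm, walls 26 mm high, open on the chute's side, hinged there on the chute's wall; about 0.28 kg plus the offcuts; it falls back by itself when let go.
- pan_grip (a point): Middle of the pan's handle: a round bar 12 mm thick and 86 mm long, parallel to the hinge, at the pan's outer end, 155 mm out from the hinge and 40 mm above the pan floor (about 202 mm above the table when level). It stands 40 mm clear of the pan's end wall and is free below. Turns with the pan: y outward along its floor, z square to it.
- pan_hinge (a point): Middle of the pan's hinge line, 162 mm above the table; x is the hinge axis (positive turn lifts the handle).
- offcut1: Runner offcut, rusty iron chunk about 27 x 26 x 28 mm with a stub on top, 0.06 kg, starts in the pan. Origin: centre of its underside.
- offcut2: Runner offcut, rusty iron chunk about 27 x 26 x 28 mm with a stub on top, 0.06 kg, starts in the pan. Origin: centre of its underside.
- offcut3: Runner offcut, rusty iron chunk about 27 x 26 x 28 mm with a stub on top, 0.06 kg, starts in the pan. Origin: centre of its underside.
- offcut4: Runner offcut, rusty iron chunk about 27 x 26 x 28 mm with a stub on top, 0.06 kg, starts in the pan. Origin: centre of its underside.
- offcut5: Runner offcut, rusty iron chunk about 27 x 26 x 28 mm with a stub on top, 0.06 kg, starts in the pan. Origin: centre of its underside.
- hammer: Bystander: hammer lying on the table, leave alone. Origin on the underside, x along the handle.
- wire_brush: Bystander: brush lying on the table, leave alone. x along it.
- paste_jar: Bystander: jar, 66 mm across, 85 mm high. Origin under its centre.
- medallion: Bystander: flat round casting, 110 mm across, 14 mm high.
- cover_casting: Bystander: round casting, 80 mm across, 43 mm high with its boss.
- rubbing_block: Bystander: wooden block 90 x 45 x 30 mm on the table near the pan.
Not all that is in view belongs to the job. Leave any blue look-alike of the solid_gate alone.

How it is judged:
On the way, in this order (a step that is already met when the one before it is completed fails the run):
1. the solid gate is fully home in the chute's slot (z of solid_gate in the frame of chute between -0.006 and 0.006 m and x of solid_gate in the frame of chute between -0.005 and 0.005 m and y of solid_gate in the frame of chute between -0.008 and 0.008 m and angle between the z axis of solid_gate and the z axis of chute, either way round below 0.08 rad), for 0.3 s.
2. the pan has been raised to tip (value of joint pan above 0.8 rad), for 0.1 s.
At the end, for the whole second after the job is handed in: The solid gate is in the slot with its bottom edge within 6 mm of the chute floor, within 5 mm of the slot's middle along the chute, 8 mm across it, and within 0.08 rad of the slot's direction; all five offcuts lie at rest in the chute uphill of the gate; the pan is down (below 0.12 rad) (all of step 1 and x of offcut1 in the frame of chute between 0 and 0.2 m and y of offcut1 in the frame of chute between -0.055 and 0.055 m and z of offcut1 in the frame of chute between -0.008 and 0.09 m and linear speed of each of offcut1, offcut2, offcut3, offcut4, offcut5 below 0.03 m/s and x of offcut2 in the frame of chute between 0 and 0.2 m and y of offcut2 in the frame of chute between -0.055 and 0.055 m and z of offcut2 in the frame of chute between -0.008 and 0.09 m and x of offcut3 in the frame of chute between 0 and 0.2 m and y of offcut3 in the frame of chute between -0.055 and 0.055 m and z of offcut3 in the frame of chute between -0.008 and 0.09 m and x of offcut4 in the frame of chute between 0 and 0.2 m and y of offcut4 in the frame of chute between -0.055 and 0.055 m and z of offcut4 in the frame of chute between -0.008 and 0.09 m and x of offcut5 in the frame of chute between 0 and 0.2 m and y of offcut5 in the frame of chute between -0.055 and 0.055 m and z of offcut5 in the frame of chute between -0.008 and 0.09 m and value of joint pan below 0.12 rad and linear speed of solid_gate below 0.02 m/s); the robot touches nothing.
It fails at once if the pan is raised (over 0.35 rad) before the gate is in (value of joint pan above 0.35 rad and not (z of solid_gate in the frame of chute between -0.006 and 0.02 m and x of solid_gate in the frame of chute between -0.008 and 0.008 m and y of solid_gate in the frame of chute between -0.008 and 0.008 m and angle between the z axis of solid_gate and the z axis of chute, either way round below 0.12 rad)).
It fails at once if one of the other two plates is moved more than 25 mm or lifted out (distance of any of barred_gate, narrow_gate from where it was at the start of the episode above 0.025 m).
It fails at once if a bystander on the bench is moved more than 30 mm (distance of any of hammer, wire_brush, paste_jar, medallion, cover_casting, rubbing_block from where it was at the start of the episode above 0.03 m).
It also fails if it takes over 67 s, if anything falls off the work surface, if the arm or the gripper's body presses on something with over 40 N, if the wrist force passes 120 N, or if a joint passes its speed limit or range.

## Robot

A 6-joint arm with a two-finger parallel gripper is mounted at the origin on the work surface. World frame = base frame: x ahead of the robot, y to its left, z up, the work surface at z = 0. Lengths are in m, angles in rad, forces in N, time in s.
With the tool pointing down it reaches from about 0.35 to 0.775 m from the base axis. Payload 7.3 kg.
Tool frame: the origin (TCP) lies on the front face of the gripper's body, between the roots of the fingers; the fingertips stand ahead of it and the grasp point (between the pads) lies 47 mm ahead of it (finger_overhang is the z of the fingertips in the tool frame, in m); z points along the fingers, y is the line along which they close (so a half turn about z gives the same grasp; the last joint's range is limited). The gripper opens to 92 mm and grips with 3 to 60 N. Pads are 19 mm wide; open, the fingers measure 130 mm over their backs; the gripper's body (75 mm by 190 mm) begins 47 mm behind the grasp point.
Start: joints at [1.135, 0.342, 1.524, -0, 1.275, -0.146], TCP at [0.15, 0.503, 0.292] pointing down, gripper open.
Joint ranges: [-2.53, 2.53], [-0.77, 2.02], [0.04, 2.7], [-1, 4.14], [0.28, 2.66], [-3.11, 3.11]. Speed limits (rad/s): [2.57, 2.57, 3.14, 3.14, 3.14, 3.14].

## Interface

Orientations are given as [roll, pitch, yaw] about the fixed x, y, z axes, in that order (R = Rz(yaw) Ry(pitch) Rx(roll)).
In Python, from cell import * gives the robot as it stands. The module is installed in compiled form; this text tells all that it offers.
- The arm moves only by the tool arm_command, never from a script. Its argument "series" is a list of rows, each an object of numbers: "x", "y", "z": the shift along the tool's x, y, z in mm; "rx", "ry", "rz": the turn, a rotation vector about the tool's x, y, z in degrees. A call has 1 to 20 rows; each row is the pose to reach, as a shift and turn from the pose commanded when the call began, along the tool's axes at that moment; what a row does not reach only later rows make up. A row lasts 1/10 s, in which the tool goes at most 50 mm and 8.59 degrees, less where a joint would pass 70% of its speed; a pose out of reach is approached as far as the arm can. A call with a gripper value outside its range is refused whole. "hand" is the finger opening in mm, from 0 to 91.8, set as the call begins (left out, the last holds). The fingers move at their own pace and stop on an object; "squeeze" is the grip in N (left out, the last holds). Time passes only in rows, so rows that repeat a pose let the fingers close. It gives the time, the measured TCP pose, the force, the opening and the grip force at its end, in the units of the state.
- observe(): the state, without advancing time (a new reading comes with each control period).
- read_camera(name): name is "scene" or "top" or "wrist"; returns a dict with "pixels" (400x640x3 uint8, blue, green, red), "K" (3x3 intrinsics, pixels), "rvec" (rotation vector, rad) and "tvec" (3), from world to camera coordinates, as OpenCV has them. Camera axes: x right, y down, z forward; pixel columns grow to the right and rows downward; lengths in m; the calibration is good to about 2 mm. A picture is of the moment at which its call begins. There is no depth.
- hand_in(): hands the job in; it is judged then, once.
Trained networks look in a picture, given as the dict that the camera call returned (one of the last four; its "shot" number tells which), for a name from the list of things; names that differ only in an ending like _2 or _b are one class to them, and where a whole thing is asked for, a point or a joint stands for the part that bears it (a point fixed in the world has none). Each returns a list of dicts, best first, with "confidence" (0 to 1); they miss things now and then, are a little off and sometimes report something else, mostly with a low value. They report only what shows in the picture. A call takes as long as a camera call. They do not tell look-alikes from the thing itself.
- boxes_of(picture, query): "point" ([x, y, z] in m, in world coordinates, good to about 4 mm: the middle of the surface that is visible of it).
- trace(picture, query): "pixels" (400x640 bool, what is visible of it).
- mark_of(picture, query): "point" ([x, y, z] in m, in world coordinates, good to about 4 mm: a listed point, or the origin of a listed thing).
The state is a dict: "time": time; "qpos": joint angles; "qvel": joint speeds; "joint_efforts": joint torques, N m; "tool_pos": TCP position; "tool_rot": TCP orientation; "contact_force": force on the tool from outside, world axes, zero at the start; "torque": the same for the moment, N m; "opening": finger opening in m; "grip_force": force on a finger pad.
Only numpy, scipy, OpenCV 4.12 (cv2) and the standard library are available. Lean on these libraries where they do the work, as an engineer would, in place of code of your own. Each camera call takes 0.05 s, during which the arm holds its last target. There are 200 camera calls.

## Working session

There is one attempt and no reset: what is moved stays moved. The work goes in short steps, Python scripts to look and compute and a tool call to move; the robot and the scene stay as the last step left them, time stands still between calls to the robot, and variables do not carry over. Pictures are saved under pics/ and viewed, at most 10 in all, crops included, and the job is handed in when it is done.

Besides the shell and the picture viewer there is one more tool, called after "Emit:" by a JSON object that holds its "method" and its "body", one argument or row to a line. arm_command: Moves the arm, as the interface text tells. Its arguments: {"type":"object","properties":{"series":{"type":"array"},"hand":{"type":"number"},"squeeze":{"type":"number"}},"required":["series"]}

```bash
mkdir -p pics
cat > h.py <<'E'
from cell import *
import numpy as np, cv2
from scipy.spatial.transform import Rotation as R
np.set_printoptions(precision=4,suppress=True)
def proj(p,P):
    return cv2.projectPoints(np.array(P,float).reshape(-1,3),p["rvec"],p["tvec"],p["K"],None)[0].reshape(-1,2)
def ray(p,uv):
    Rm=cv2.Rodrigues(np.array(p["rvec"],float))[0]; t=np.array(p["tvec"],float).ravel()
    d=Rm.T@np.linalg.inv(p["K"])@np.array([uv[0],uv[1],1.]); return -Rm.T@t,d/np.linalg.norm(d)
def atz(p,uv,z):
    o,d=ray(p,uv); return o+d*(z-o[2])/d[2]
def tri(obs):
    A=np.zeros((3,3));b=np.zeros(3)
    for p,uv in obs:
        o,d=ray(p,uv);M=np.eye(3)-np.outer(d,d);A+=M;b+=M@o
    return np.linalg.solve(A,b)
E
cat > a.py <<'E'
from h import *
print(observe())
for c in ["scene","top"]:
    p=read_camera(c); cv2.imwrite(f"pics/{c}0.png",p["pixels"])
    for q in ["chute","hopper","solid_gate","barred_gate","narrow_gate","rack","pan_grip","pan_hinge","rubbing_block","paste_jar","offcut1"]:
        print(c,q,[(np.array(d["point"]),round(d["confidence"],2)) for d in mark_of(p,q)[:4]])
E
python3 a.py
```

```text
{'time': 0.0, 'qpos': array([ 1.135 ,  0.3427,  1.525 , -0.    ,  1.2754, -0.146 ]), 'qvel': array([ 0.0013, -0.0003, -0.0008,  0.001 , -0.0006,  0.0001]), 'joint_efforts': array([ -0.0005, -43.1245, -24.4221,   0.0717,   0.0558,  -0.0001]), 'tool_pos': array([0.1499, 0.5028, 0.2916]), 'tool_rot': array([-3.1401, -0.0002,  2.8518]), 'contact_force': array([-0.0536, -0.2736, -0.2531]), 'torque': array([-0.0303,  0.0129, -0.008 ]), 'grip_force': 0.0, 'opening': 0.09179458542220197}
scene chute [(array([0.6465, 0.077 , 0.0415]), 0.57)]
scene hopper [(array([ 0.6465,  0.074 , -0.0044]), 0.81)]
scene solid_gate [(array([ 0.461 , -0.3211,  0.0156]), 0.93), (array([0.4499, 0.1708, 0.2006]), 0.73), (array([ 0.2893, -0.4404, -0.0008]), 0.72), (array([ 0.2871, -0.2839, -0.0021]), 0.64)]
scene barred_gate [(array([ 0.573 , -0.3379,  0.0115]), 0.76), (array([0.4081, 0.2789, 0.0036]), 0.71), (array([0.6465, 0.0744, 0.0432]), 0.39)]
scene narrow_gate [(array([ 0.5145, -0.332 ,  0.0108]), 0.57)]
scene rack [(array([ 0.514 , -0.3265, -0.0033]), 0.76), (array([0.4527, 0.1719, 0.2   ]), 0.58), (array(
[... 846 characters left out ...]
gate [(array([ 0.5727, -0.343 ,  0.0101]), 0.56), (array([0.4515, 0.1714, 0.2015]), 0.16)]
top narrow_gate [(array([ 0.5132, -0.328 ,  0.0141]), 0.51)]
top rack [(array([ 0.5168, -0.3341,  0.0009]), 0.93)]
top pan_grip [(array([0.4523, 0.172 , 0.2007]), 0.82), (array([ 0.5148, -0.3346,  0.0003]), 0.39)]
top pan_hinge [(array([0.6026, 0.1516, 0.162 ]), 0.71)]
top rubbing_block [(array([0.5895, 0.348 , 0.0018]), 0.93)]
top paste_jar [(array([ 0.6536, -0.2309, -0.0012]), 0.69), (array([ 0.6441,  0.0741, -0.0012]), 0.61)]
top offcut1 [(array([0.5452, 0.1589, 0.1618]), 0.68), (array([0.5901, 0.3483, 0.0016]), 0.67), (array([0.572 , 0.1221, 0.1615]), 0.62), (array([0.5152, 0.1327, 0.1602]), 0.51)]
```

View pics/scene0.png

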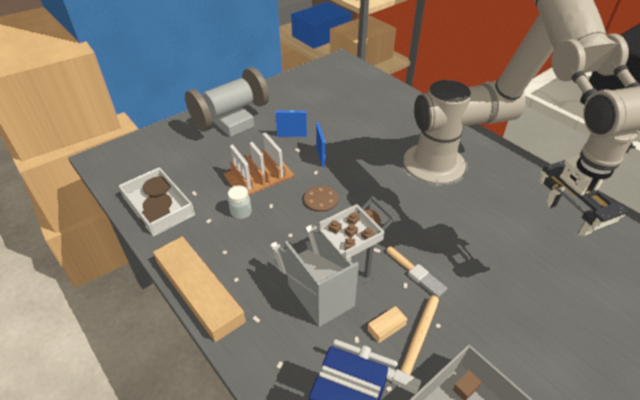

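View pics/top0.png

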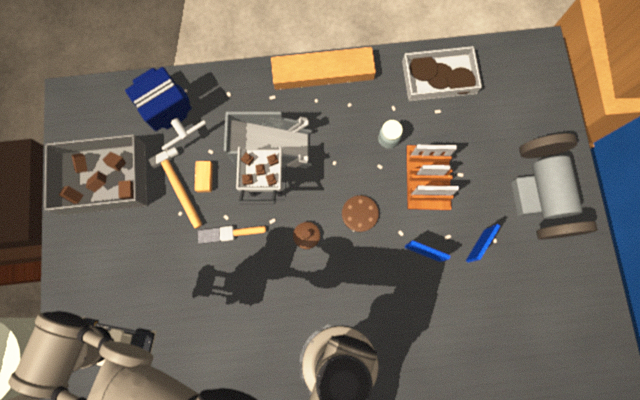

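The top view shows the rack at about (430,178) with three plates. The pan is at (260,170), the chute slot is near (300,140), and the blue look-alikes are at (428,250) and (483,242). Next I'll move the wrist camera over the hopper, then over the rack.

```bash
cat >> h.py <<'E'
def to(pos,Rm):
    s=observe(); R0=R.from_euler('xyz',s["tool_rot"])
    d=R0.inv().apply(np.array(pos)-s["tool_pos"])*1e3; w=(R0.inv()*Rm).as_rotvec(degrees=True)
    print("t",s["time"],"shift",d.round(1),"rot",w.round(2),"rows>=",max(np.linalg.norm(d)/50,np.linalg.norm(w)/8.59))
def down(yaw): return R.from_euler('xyz',[np.pi,0,yaw])
E
python3 - <<'E'
from h import *
import cell
print([n for n in dir(cell) if not n.startswith('_')], getattr(cell,'finger_overhang',None))
p=read_camera("wrist"); Rm=cv2.Rodrigues(np.array(p["rvec"]))[0]; c=-Rm.T@np.array(p["tvec"]).ravel()
s=observe();R0=R.from_euler('xyz',s["tool_rot"]); print("cam in tool",R0.inv().apply(c-s["tool_pos"]),"\n",R0.as_matrix().T@Rm.T, p["K"])
to([0.45,0.05,0.42],down(np.pi/2))
E
```

```text
['IKError', 'boxes_of', 'finger_overhang', 'hand_in', 'mark_of', 'observe', 'read_camera', 'trace'] 0.0655
cam in tool [ 0.0853 -0.0005 -0.0912] 
 [[-0.0001 -0.9511 -0.3088]
 [ 1.     -0.0003  0.0006]
 [-0.0007 -0.3088  0.9511]] [[311.9239   0.     317.1285]
 [  0.     311.9239 199.2618]
 [  0.       0.       1.    ]]
t 1.25 shift [-416.9 -348.5 -127.8] rot [ 0.01 -0.   73.4 ] rows>= 11.164989492569639
```

Run:
```python
from h import *
to([0.54,0.07,0.45],down(np.pi/2))
```

```text
t 1.25 shift [-497.5 -303.6 -157.8] rot [ 0.01 -0.   73.4 ] rows>= 12.076057047579138
```

Emit:
{"method": "arm_command", "body": {
  "series": [
    {"x": -497.5,"y": -303.6,"z": -158,"rz": 73.4},
    {"x": -497.5,"y": -303.6,"z": -158,"rz": 73.4},
    {"x": -497.5,"y": -303.6,"z": -158,"rz": 73.4},
    {"x": -497.5,"y": -303.6,"z": -158,"rz": 73.4},
    {"x": -497.5,"y": -303.6,"z": -158,"rz": 73.4},
    {"x": -497.5,"y": -303.6,"z": -158,"rz": 73.4},
    {"x": -497.5,"y": -303.6,"z": -158,"rz": 73.4},
    {"x": -497.5,"y": -303.6,"z": -158,"rz": 73.4},
    {"x": -497.5,"y": -303.6,"z": -158,"rz": 73.4},
    {"x": -497.5,"y": -303.6,"z": -158,"rz": 73.4},
    {"x": -497.5,"y": -303.6,"z": -158,"rz": 73.4},
    {"x": -497.5,"y": -303.6,"z": -158,"rz": 73.4},
    {"x": -497.5,"y": -303.6,"z": -158,"rz": 73.4},
    {"x": -497.5,"y": -303.6,"z": -158,"rz": 73.4},
    {"x": -497.5,"y": -303.6,"z": -158,"rz": 73.4}
  ],
  "hand": 40
}}

```text
invalid input
```

```bash
cat > b.py <<'E'
from h import *
import sys
n=sys.argv[1]; print(observe()["qpos"],observe()["tool_pos"])
for c in sys.argv[2].split(","):
    p=read_camera(c); cv2.imwrite(f"pics/{c}{n}.png",cv2.resize(p["pixels"],(800,500)))
    for q in sys.argv[3].split(","):
        print(c,q,[(np.array(d["point"]),round(d["confidence"],2)) for d in mark_of(p,q)[:3]])
E
python3 b.py 1 wrist chute,hopper,pan_grip,pan_hinge
python3 - <<'E'
from h import *
to([0.50,-0.26,0.40],down(np.pi/2))
E
```

```text
[ 1.135   0.342   1.5241 -0.      1.2754 -0.1461] [0.15   0.5031 0.2923]
wrist chute [(array([0.4072, 0.2745, 0.0023]), 0.63)]
wrist hopper []
wrist pan_grip []
wrist pan_hinge []
t 1.5 shift [-553.5 -631.3 -107.8] rot [ 0.  -0.  73.4] rows>= 16.928990667752952
```

View pics/wrist1.png

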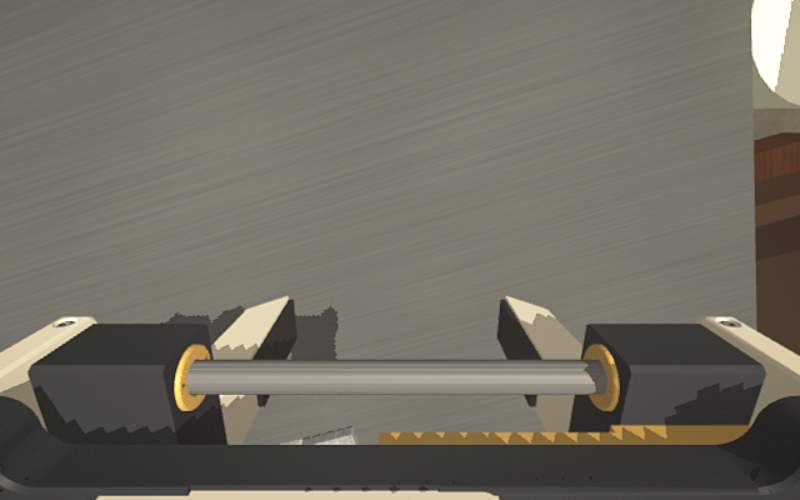

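The move was refused, so the picture shows only bare table past the fingers. I'll try again with all six keys in each row.

Emit:
{"method": "arm_command", "body": {
  "series": [
    {"x": -497,"y": -304,"z": -158,"rx": 0,"ry": 0,"rz": 73.4},
    {"x": -497,"y": -304,"z": -158,"rx": 0,"ry": 0,"rz": 73.4},
    {"x": -497,"y": -304,"z": -158,"rx": 0,"ry": 0,"rz": 73.4},
    {"x": -497,"y": -304,"z": -158,"rx": 0,"ry": 0,"rz": 73.4},
    {"x": -497,"y": -304,"z": -158,"rx": 0,"ry": 0,"rz": 73.4},
    {"x": -497,"y": -304,"z": -158,"rx": 0,"ry": 0,"rz": 73.4},
    {"x": -497,"y": -304,"z": -158,"rx": 0,"ry": 0,"rz": 73.4},
    {"x": -497,"y": -304,"z": -158,"rx": 0,"ry": 0,"rz": 73.4},
    {"x": -497,"y": -304,"z": -158,"rx": 0,"ry": 0,"rz": 73.4},
    {"x": -497,"y": -304,"z": -158,"rx": 0,"ry": 0,"rz": 73.4},
    {"x": -497,"y": -304,"z": -158,"rx": 0,"ry": 0,"rz": 73.4},
    {"x": -497,"y": -304,"z": -158,"rx": 0,"ry": 0,"rz": 73.4},
    {"x": -497,"y": -304,"z": -158,"rx": 0,"ry": 0,"rz": 73.4},
    {"x": -497,"y": -304,"z": -158,"rx": 0,"ry": 0,"rz": 73.4},
    {"x": -497,"y": -304,"z": -158,"rx": 0,"ry": 0,"rz": 73.4}
  ],
  "hand": 40,
  "squeeze": 30
}}

```text
time: 3.0
tool_pos: [0.5388, 0.0705, 0.4499]
tool_rot: [-3.141, -0.001, 1.571]
contact_force: [-0.7, -0.8, -0.4]
opening: 0.0399
grip_force: 0.0
```

```bash
python3 b.py 2 wrist chute,hopper,pan_grip,pan_hinge
python3 - <<'E'
from h import *
to([0.50,-0.26,0.42],down(np.pi/2))
E
```

```text
[-0.0111  0.3128  1.1416  0.0005  1.6882 -0.0116] [0.5388 0.0705 0.4499]
wrist chute [(array([0.6494, 0.0735, 0.0415]), 0.86)]
wrist hopper [(array([0.6451, 0.0741, 0.0002]), 0.79), (array([ 0.5175, -0.3278,  0.0107]), 0.52)]
wrist pan_grip [(array([ 0.3739,  0.0582, -0.0013]), 0.74), (array([0.4522, 0.1689, 0.2018]), 0.72)]
wrist pan_hinge [(array([0.6101, 0.1506, 0.1629]), 0.81)]
t 3.25 shift [-330.7  -39.3   30.4] rot [ 0.01 -0.01  0.09] rows>= 6.68872677713922
```

View pics/wrist2.png

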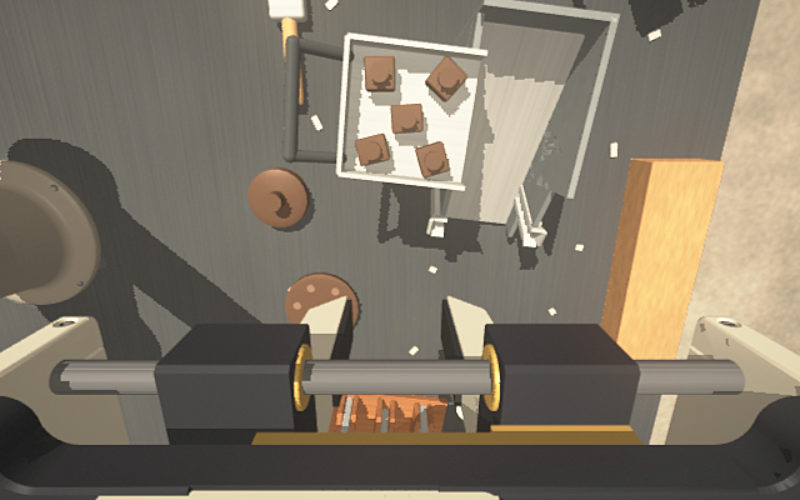

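The wrist view shows the slot mouths at (437,222) and (528,232). The handle runs from (297,38) to (287,158), and the hopper is turned about 6–7°, which agrees with the networks. Next is the rack.

Emit:
{"method": "arm_command", "body": {
  "series": [
    {"x": -330,"y": -40,"z": 30,"rx": 0,"ry": 0,"rz": 0},
    {"x": -330,"y": -40,"z": 30,"rx": 0,"ry": 0,"rz": 0},
    {"x": -330,"y": -40,"z": 30,"rx": 0,"ry": 0,"rz": 0},
    {"x": -330,"y": -40,"z": 30,"rx": 0,"ry": 0,"rz": 0},
    {"x": -330,"y": -40,"z": 30,"rx": 0,"ry": 0,"rz": 0},
    {"x": -330,"y": -40,"z": 30,"rx": 0,"ry": 0,"rz": 0},
    {"x": -330,"y": -40,"z": 30,"rx": 0,"ry": 0,"rz": 0},
    {"x": -330,"y": -40,"z": 30,"rx": 0,"ry": 0,"rz": 0},
    {"x": -330,"y": -40,"z": 30,"rx": 0,"ry": 0,"rz": 0}
  ]
}}

```text
time: 4.15
tool_pos: [0.4992, -0.2602, 0.42]
tool_rot: [-3.141, -0.001, 1.57]
contact_force: [0.2, 0.1, 0.4]
opening: 0.0398
grip_force: 0.0
```

```bash
python3 b.py 3 wrist rack,solid_gate,barred_gate,narrow_gate,medallion
```

```text
[-0.6168  0.3557  1.1582  0.0006  1.6284 -0.6157] [ 0.4992 -0.2602  0.42  ]
wrist rack [(array([ 0.5112, -0.3303,  0.0015]), 0.93)]
wrist solid_gate [(array([ 0.4574, -0.323 ,  0.0093]), 0.81), (array([ 0.2891, -0.2839, -0.0003]), 0.56)]
wrist barred_gate [(array([ 0.5757, -0.3406,  0.0095]), 0.9)]
wrist narrow_gate [(array([ 0.513 , -0.33  ,  0.0137]), 0.87)]
wrist medallion [(array([ 0.4244, -0.1089, -0.0018]), 0.75)]
```

View pics/wrist3.png

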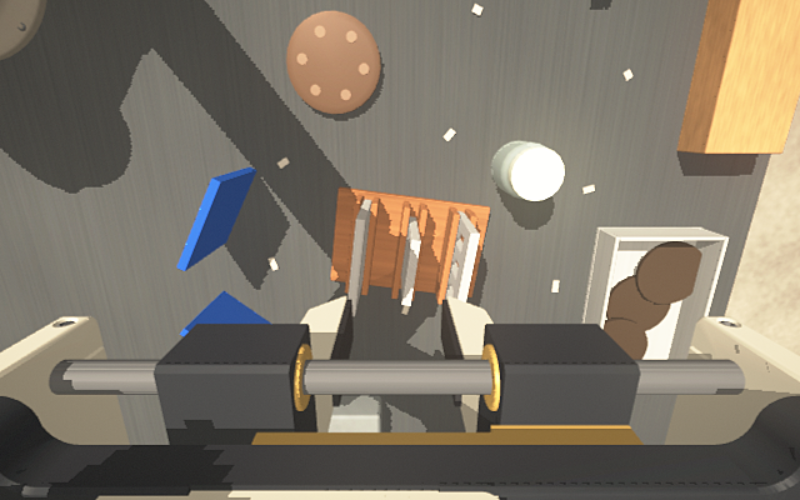

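The left plate at (360,250) is solid and full width. The middle plate is narrower and the right one has bars. I'll zoom in on its top edge, along with the slot crop from the earlier view.

Run:
```python
from h import *
a=cv2.imread("pics/wrist3.png"); b=cv2.imread("pics/wrist2.png")
a=a[180:330,320:420]; b=b[170:270,400:570]
a=cv2.resize(a,None,fx=4,fy=4,interpolation=cv2.INTER_CUBIC); b=cv2.resize(b,(400,235),interpolation=cv2.INTER_CUBIC)
o=np.zeros((600,800,3),np.uint8); o[:,:400]=a; o[:235,400:]=b
cv2.imwrite("pics/z1.png",o)
p=read_camera("wrist")
m=trace(p,"solid_gate")[0]["pixels"]; ys,xs=np.where(m)
for y in range(ys.min(),ys.max()+1,8): r=xs[ys==y]; print(y,r.min(),r.max())
for yaw in (-6,-8):
    c=np.array([0.4575,-.3229]);u=np.radians(yaw);ex=np.array([np.cos(u),np.sin(u)]);ey=np.array([-ex[1],ex[0]])
    P=[np.r_[c+a*ex*.005+b*ey*.056,.122] for a in(-1,1) for b in(-1,1)]
    print(yaw,proj(p,P)/.8)
```

```text
233 178 179
241 169 192
249 160 203
257 153 214
265 145 151
-6 [[349.3761 314.7331]
 [356.9609 216.8598]
 [358.3518 315.5878]
 [366.7012 217.8708]]
-8 [[347.6357 314.3982]
 [358.8793 216.9246]
 [356.5865 315.5334]
 [368.5828 218.2654]]
```

View pics/z1.png

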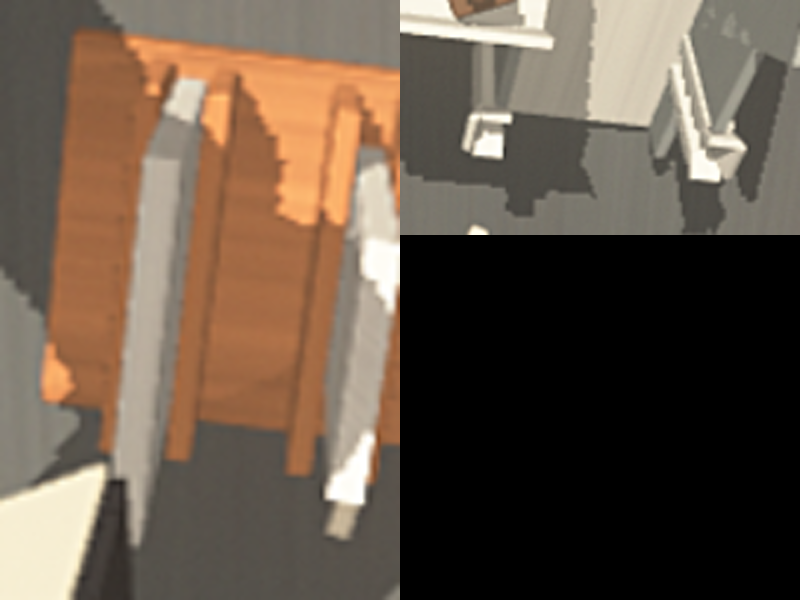

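The strip's far corners are at about (357,218) and (366,219), which puts the plate near (0.456,-0.324) with yaw about -8°. I'll overlay the hopper model on the earlier view to check the slot pose, and compute the grasp move.

```bash
cat >> h.py <<'E'
CX=np.array([[-0.0001,-0.9511,-0.3088],[1,-0.0003,0.0006],[-0.0007,-0.3088,0.9511]]); CT=np.array([.0853,-.0005,-.0912])
def wcam(pos,rpy,K):
    R0=R.from_euler('xyz',rpy).as_matrix(); Rwc=R0@CX; c=np.array(pos)+R0@CT
    return dict(rvec=cv2.Rodrigues(Rwc.T)[0],tvec=-Rwc.T@c,K=K)
def hop(P,o,yaw):
    c,s=np.cos(np.radians(yaw)),np.sin(np.radians(yaw)); P=np.array(P,float).reshape(-1,3)
    return np.c_[o[0]+c*P[:,0]-s*P[:,1],o[1]+s*P[:,0]+c*P[:,1],P[:,2]]
def chu(P,o,yaw):
    P=np.array(P,float).reshape(-1,3); h=np.sqrt(3)/2
    return hop(np.c_[P[:,0]*h-P[:,2]*.5,P[:,1],.04+P[:,0]*.5+P[:,2]*h],o,yaw)
def overlay(im,p,o,yaw):
    def line(a,b,col):
        q=(proj(p,np.r_[a,b])*im.shape[1]/640*16).astype(int); cv2.line(im,tuple(map(int,q[0])),tuple(map(int,q[1])),col,1,cv2.LINE_AA,4)
    for y in(-.058,.058):
        for x in(-.0065,.0065): line(chu([x,y,0],o,yaw),chu([x,y,.07],o,yaw),(0,0,255))
        line(chu([-.0065,y,.07],o,yaw),chu([.0065,y,.07],o,yaw),(0,255,0)); line(chu([-.0065,y,.082],o,yaw),chu([.0065,y,.082],o,yaw),(255,0,255))
    for y,z in((.053,.157),(-.053,.18)): line(hop([.02,y,z],o,yaw),hop([.17,y,z],o,yaw),(255,0,0))
    line(hop([.17,.053,.18],o,yaw),hop([.17,-.053,.18],o,yaw),(255,0,0))
    line(hop([.155*0+.012,.21,.202],o,yaw),hop([.098,.21,.202],o,yaw),(255,255,0))
E
python3 - <<'E'
from h import *
o,yaw=(.6466,.0751),83.1
t=read_camera("top"); K=read_camera("wrist")["K"]
im=cv2.resize(t["pixels"][100:215,215:330],None,fx=1,fy=1)
big=cv2.resize(t["pixels"],None,fx=4,fy=4,interpolation=cv2.INTER_CUBIC); overlay(big,t,o,yaw)
b=cv2.resize(cv2.imread("pics/wrist2.png"),None,fx=2.5,fy=2.5,interpolation=cv2.INTER_CUBIC)
overlay(b,wcam([.5388,.0705,.4499],[-3.141,-.001,1.571],K),o,yaw)
out=np.zeros((600,800,3),np.uint8)
out[:,:430]=b[0:640,670:1570][:,480:910][:600] if 0 else b[0:600,1080:1510]
out[:440,430:]=big[420:860,910:1280]
cv2.imwrite("pics/ov.png",out)
to([.456,-.324,.18],down(np.pi/2-np.radians(8)))
E
```

```text
t 4.65 shift [-64.2 -43.6 240.3] rot [0.01 0.   8.04] rows>= 5.051197024066636
```

View pics/ov.png

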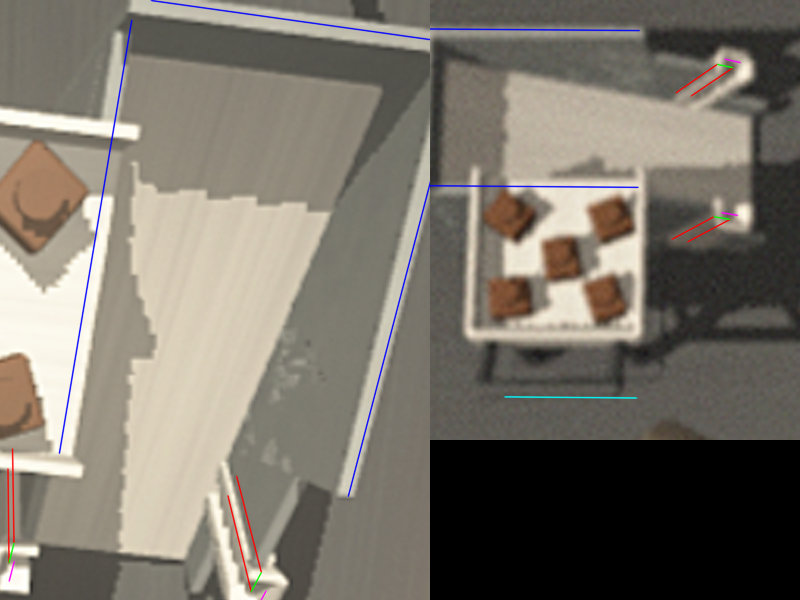

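The overlay puts the hopper model within about 2 mm of the image, at origin (0.6466, 0.0751) and yaw 83.1°. Now I'll grasp the plate.

Emit:
{"method": "arm_command", "body": {
  "series": [
    {"x": -64,"y": -43.5,"z": 215,"rx": 0,"ry": 0,"rz": 8},
    {"x": -64,"y": -43.5,"z": 215,"rx": 0,"ry": 0,"rz": 8},
    {"x": -64,"y": -43.5,"z": 215,"rx": 0,"ry": 0,"rz": 8},
    {"x": -64,"y": -43.5,"z": 215,"rx": 0,"ry": 0,"rz": 8},
    {"x": -64,"y": -43.5,"z": 215,"rx": 0,"ry": 0,"rz": 8},
    {"x": -64,"y": -43.5,"z": 215,"rx": 0,"ry": 0,"rz": 8},
    {"x": -64,"y": -43.5,"z": 235,"rx": 0,"ry": 0,"rz": 8},
    {"x": -64,"y": -43.5,"z": 255,"rx": 0,"ry": 0,"rz": 8},
    {"x": -64,"y": -43.5,"z": 276,"rx": 0,"ry": 0,"rz": 8},
    {"x": -64,"y": -43.5,"z": 276,"rx": 0,"ry": 0,"rz": 8},
    {"x": -64,"y": -43.5,"z": 276,"rx": 0,"ry": 0,"rz": 8}
  ]
}}

```text
time: 5.75
tool_pos: [0.4568, -0.3244, 0.1459]
tool_rot: [3.14, 0.001, 1.432]
contact_force: [0.4, -0.1, 0.4]
opening: 0.0398
grip_force: 0.0
```

Emit:
{"method": "arm_command", "body": {
  "series": [
    {"x": 0,"y": 0,"z": 0,"rx": 0,"ry": 0,"rz": 0},
    {"x": 0,"y": 0,"z": 0,"rx": 0,"ry": 0,"rz": 0},
    {"x": 0,"y": 0,"z": 0,"rx": 0,"ry": 0,"rz": 0},
    {"x": 0,"y": 0,"z": 0,"rx": 0,"ry": 0,"rz": 0},
    {"x": 0,"y": 0,"z": 0,"rx": 0,"ry": 0,"rz": 0}
  ],
  "hand": 0,
  "squeeze": 40
}}

```text
time: 6.25
tool_pos: [0.4558, -0.3243, 0.1446]
tool_rot: [3.141, 0.0, 1.431]
contact_force: [-1.6, 0.4, 3.9]
opening: 0.0099
grip_force: 40.0
```

Emit:
{"method": "arm_command", "body": {
  "series": [
    {"x": 0,"y": 0,"z": -20,"rx": 0,"ry": 0,"rz": 0},
    {"x": 0,"y": 0,"z": -50,"rx": 0,"ry": 0,"rz": 0},
    {"x": 0,"y": 0,"z": -90,"rx": 0,"ry": 0,"rz": 0},
    {"x": 0,"y": 0,"z": -130,"rx": 0,"ry": 0,"rz": 0},
    {"x": 0,"y": 0,"z": -170,"rx": 0,"ry": 0,"rz": 0},
    {"x": 0,"y": 0,"z": -200,"rx": 0,"ry": 0,"rz": 0},
    {"x": 0,"y": 0,"z": -200,"rx": 0,"ry": 0,"rz": 0}
  ]
}}

```text
time: 6.95
tool_pos: [0.4567, -0.3249, 0.3481]
tool_rot: [3.135, 0.004, 1.431]
contact_force: [0.9, 0.6, -4.2]
opening: 0.0103
grip_force: 40.0
```

```bash
cat >> h.py <<'E'
O,YAW=(.6466,.0751),83.1
def Rc(yaw): # chute rotation
    return R.from_euler('z',yaw,degrees=True)*R.from_euler('y',-30,degrees=True)
def Rins(yaw): 
    M=Rc(yaw).as_matrix(); return R.from_matrix(np.c_[M[:,1],M[:,0],-M[:,2]])
def ins(z,o=O,yaw=YAW,dx=0,dy=0): to(chu([dx,dy,z],o,yaw)[0],Rins(yaw))
E
python3 - <<'E'
from h import *
print(chu([0,0,.2826],O,YAW),Rins(YAW).as_euler('xyz'))
ins(.2826)
E
```

```text
[[ 0.6296 -0.0652  0.2847]] [2.618  0.     3.0212]
t 6.95 shift [281.6 134.7  63. ] rot [-23.26  24.27 -88.69] rows>= 11.041636336694031
```

Emit:
{"method": "arm_command", "body": {
  "series": [
    {"x": 281.5,"y": 134.5,"z": 63,"rx": -23.26,"ry": 24.27,"rz": -88.69},
    {"x": 281.5,"y": 134.5,"z": 63,"rx": -23.26,"ry": 24.27,"rz": -88.69},
    {"x": 281.5,"y": 134.5,"z": 63,"rx": -23.26,"ry": 24.27,"rz": -88.69},
    {"x": 281.5,"y": 134.5,"z": 63,"rx": -23.26,"ry": 24.27,"rz": -88.69},
    {"x": 281.5,"y": 134.5,"z": 63,"rx": -23.26,"ry": 24.27,"rz": -88.69},
    {"x": 281.5,"y": 134.5,"z": 63,"rx": -23.26,"ry": 24.27,"rz": -88.69},
    {"x": 281.5,"y": 134.5,"z": 63,"rx": -23.26,"ry": 24.27,"rz": -88.69},
    {"x": 281.5,"y": 134.5,"z": 63,"rx": -23.26,"ry": 24.27,"rz": -88.69},
    {"x": 281.5,"y": 134.5,"z": 63,"rx": -23.26,"ry": 24.27,"rz": -88.69},
    {"x": 281.5,"y": 134.5,"z": 63,"rx": -23.26,"ry": 24.27,"rz": -88.69},
    {"x": 281.5,"y": 134.5,"z": 63,"rx": -23.26,"ry": 24.27,"rz": -88.69},
    {"x": 281.5,"y": 134.5,"z": 63,"rx": -23.26,"ry": 24.27,"rz": -88.69},
    {"x": 281.5,"y": 134.5,"z": 63,"rx": -23.26,"ry": 24.27,"rz": -88.69},
    {"x": 281.5,"y": 134.5,"z": 63,"rx": -23.26,"ry": 24.27,"rz": -88.69}
  ]
}}

```text
time: 8.35
tool_pos: [0.628, -0.064, 0.2804]
tool_rot: [2.614, -0.008, 3.018]
contact_force: [0.4, 1.0, -4.1]
opening: 0.0101
grip_force: 40.0
```

Run:
```python
from h import *
s=observe(); print(s["qpos"],s["tool_pos"],s["tool_rot"])
p=read_camera("wrist"); b=cv2.resize(p["pixels"],(800,500)); overlay(b,p,O,YAW); cv2.imwrite("pics/w5.png",b)
for q in ["chute","hopper","pan_hinge","pan_grip","solid_gate"]: print(q,[(np.array(d["point"]),round(d["confidence"],2)) for d in mark_of(p,q)[:2]])
for c in("top","scene"):
    p=read_camera(c)
    for q in ["chute","hopper","solid_gate"]: print(c,q,[(np.array(d["point"]),round(d["confidence"],2)) for d in mark_of(p,q)[:3]])
print("pred gate",chu([0,0,.15],O,YAW)); ins(.1326+.09)
```

```text
[-0.4197  0.5954  1.2376  0.5013  1.4954 -1.9514] [ 0.628  -0.064   0.2804] [ 2.6142 -0.0084  3.0184]
chute [(array([0.6462, 0.0748, 0.0393]), 0.97)]
hopper [(array([ 0.6469,  0.073 , -0.0022]), 0.92), (array([0.5441, 0.1634, 0.1631]), 0.61)]
pan_hinge [(array([0.6117, 0.1525, 0.1606]), 0.68)]
pan_grip []
solid_gate [(array([0.6361, 0.0041, 0.1621]), 0.71)]
top chute [(array([0.6482, 0.0776, 0.0394]), 0.79)]
top hopper [(array([ 0.6472,  0.0766, -0.003 ]), 0.91)]
top solid_gate [(array([ 0.293 , -0.4369,  0.0001]), 0.97), (array([0.6402, 0.002 , 0.1664]), 0.92), (array([ 0.2867, -0.2788,  0.0003]), 0.75)]
scene chute [(array([0.584 , 0.1927, 0.1628]), 0.56)]
scene hopper [(array([ 0.6475,  0.0752, -0.0012]), 0.78)]
scene solid_gate [(array([ 0.2935, -0.4399, -0.0012]), 0.8), (array([0.64  , 0.0015, 0.1703]), 0.73), (array([ 0.287 , -0.2837, -0.0033]), 0.68)]
pred gate [[0.6376 0.0006 0.1699]]
t 9.05 shift [-1.8  0.8 56.5] rot [ 0.26 -0.31 -0.19] rows>= 1.1313093385851603
```

View pics/w5.png

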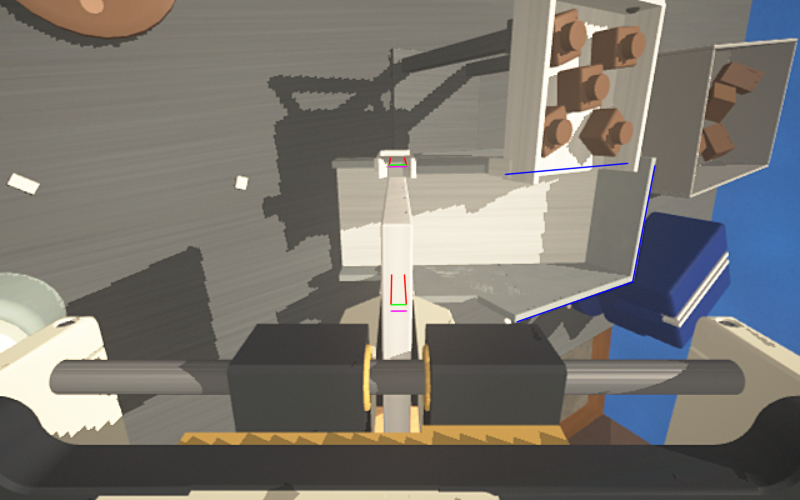

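The slot mouth at (397,163) sits symmetrically on the model, and the plate is lined up with it. Inserting now.

Emit:
{"method": "arm_command", "body": {
  "series": [
    {"x": -1,"y": 0.8,"z": 25,"rx": 0.26,"ry": -0.31,"rz": -0.2},
    {"x": -1,"y": 0.8,"z": 45,"rx": 0.26,"ry": -0.31,"rz": -0.2},
    {"x": -1,"y": 0.8,"z": 58,"rx": 0.26,"ry": -0.31,"rz": -0.2},
    {"x": -1,"y": 0.8,"z": 66,"rx": 0.26,"ry": -0.31,"rz": -0.2},
    {"x": -1,"y": 0.8,"z": 74,"rx": 0.26,"ry": -0.31,"rz": -0.2},
    {"x": -1,"y": 0.8,"z": 82,"rx": 0.26,"ry": -0.31,"rz": -0.2},
    {"x": -1,"y": 0.8,"z": 90,"rx": 0.26,"ry": -0.31,"rz": -0.2},
    {"x": -1,"y": 0.8,"z": 90,"rx": 0.26,"ry": -0.31,"rz": -0.2}
  ]
}}

```text
time: 9.85
tool_pos: [0.6341, -0.0183, 0.2028]
tool_rot: [2.618, -0.001, 3.022]
contact_force: [0.5, -0.0, -5.8]
opening: 0.0097
grip_force: 40.0
```

Run:
```python
from h import *
ins(.1326); print(observe()["contact_force"],observe()["torque"])
```

```text
t 9.85 shift [-1.3  0.2 55.5] rot [-0.01 -0.07 -0.01] rows>= 1.1107742520317887
[ 0.4582 -0.0266 -5.7821] [-1.0693  0.0814  0.0392]
```

Emit:
{"method": "arm_command", "body": {
  "series": [
    {"x": -0.5,"y": 0.2,"z": 10,"rx": 0,"ry": 0,"rz": 0},
    {"x": -0.5,"y": 0.2,"z": 20,"rx": 0,"ry": 0,"rz": 0},
    {"x": -0.5,"y": 0.2,"z": 30,"rx": 0,"ry": 0,"rz": 0},
    {"x": -0.5,"y": 0.2,"z": 40,"rx": 0,"ry": 0,"rz": 0},
    {"x": -0.5,"y": 0.2,"z": 46,"rx": 0,"ry": 0,"rz": 0},
    {"x": -0.5,"y": 0.2,"z": 51,"rx": 0,"ry": 0,"rz": 0},
    {"x": -0.5,"y": 0.2,"z": 51,"rx": 0,"ry": 0,"rz": 0}
  ]
}}

```text
time: 10.55
tool_pos: [0.6377, 0.0072, 0.1587]
tool_rot: [2.618, -0.001, 3.022]
contact_force: [-0.4, -2.5, -9.3]
opening: 0.0097
grip_force: 40.0
```

Run:
```python
from h import *
ins(.1326); print(observe()["contact_force"],observe()["torque"])
```

```text
t 10.55 shift [-0.7 -0.1  4.4] rot [-0.01 -0.06 -0.  ] rows>= 0.08971744718448185
[-0.4495 -2.5362 -9.3123] [-1.4652 -0.0442  0.0512]
```

Emit:
{"method": "arm_command", "body": {
  "series": [
    {"x": 0,"y": 0,"z": 2,"rx": 0,"ry": 0,"rz": 0},
    {"x": 0,"y": 0,"z": 4,"rx": 0,"ry": 0,"rz": 0},
    {"x": 0,"y": 0,"z": 5.5,"rx": 0,"ry": 0,"rz": 0},
    {"x": 0,"y": 0,"z": 5.5,"rx": 0,"ry": 0,"rz": 0}
  ]
}}

```text
time: 10.95
tool_pos: [0.6384, 0.0091, 0.1555]
tool_rot: [2.618, 0.001, 3.021]
contact_force: [-0.6, -4.5, -4.7]
opening: 0.0094
grip_force: 40.0
```

Run:
```python
from h import *
ins(.1326); print(observe()["contact_force"],observe()["torque"])
```

```text
t 10.95 shift [-0.2 -0.2  0.7] rot [-0.03  0.06  0.03] rows>= 0.015310410749560122
[-0.5918 -4.4532 -4.7283] [-1.4599  0.302   0.2291]
```

Emit:
{"method": "arm_command", "body": {
  "series": [
    {"x": 0,"y": 0,"z": 2,"rx": 0,"ry": 0,"rz": 0},
    {"x": 0,"y": 0,"z": 4,"rx": 0,"ry": 0,"rz": 0},
    {"x": 0,"y": 0,"z": 4,"rx": 0,"ry": 0,"rz": 0}
  ]
}}

```text
time: 11.25
tool_pos: [0.6388, 0.0093, 0.1553]
tool_rot: [2.619, 0.004, 3.021]
contact_force: [-9.4, -15.0, 14.8]
opening: 0.0097
grip_force: 40.0
```

The gate is bottomed out, since the force jumped with no further motion. I'll release and back off.

Emit:
{"method": "arm_command", "body": {
  "series": [
    {"x": 0,"y": 0,"z": -3,"rx": 0,"ry": 0,"rz": 0},
    {"x": 0,"y": 0,"z": -3,"rx": 0,"ry": 0,"rz": 0},
    {"x": 0,"y": 0,"z": -3,"rx": 0,"ry": 0,"rz": 0},
    {"x": 0,"y": 0,"z": -3,"rx": 0,"ry": 0,"rz": 0},
    {"x": 0,"y": 0,"z": -3,"rx": 0,"ry": 0,"rz": 0},
    {"x": 0,"y": 0,"z": -30,"rx": 0,"ry": 0,"rz": 0},
    {"x": 0,"y": 0,"z": -70,"rx": 0,"ry": 0,"rz": 0},
    {"x": 0,"y": 0,"z": -110,"rx": 0,"ry": 0,"rz": 0},
    {"x": 0,"y": 0,"z": -150,"rx": 0,"ry": 0,"rz": 0},
    {"x": 0,"y": 0,"z": -150,"rx": 0,"ry": 0,"rz": 0}
  ],
  "hand": 40
}}

```text
time: 12.25
tool_pos: [0.6309, -0.0654, 0.2867]
tool_rot: [2.62, 0.01, 3.019]
contact_force: [0.2, -0.0, -0.5]
opening: 0.0399
grip_force: 0.0
```

Run:
```python
from h import *
s=observe(); print(s["qpos"],s["tool_pos"])
for c in("wrist","top","scene"):
    p=read_camera(c); 
    if c=="wrist":
        b=cv2.resize(p["pixels"],(800,500)); overlay(b,p,O,YAW); 
        q=(proj(p,chu([[x,y,.11] for x,y in((-.005,-.056),(-.005,.056),(.005,.056),(.005,-.056))],O,YAW))*1.25).astype(np.int32)
        cv2.polylines(b,[q],True,(255,0,255),1); cv2.imwrite("pics/w6.png",b)
    for q in ["chute","hopper","solid_gate","pan_hinge","pan_grip"]: print(c,q,[(np.array(d["point"]),round(d["confidence"],2)) for d in mark_of(p,q)[:3]])
```

```text
[-0.4195  0.5886  1.2301  0.5007  1.4916 -1.9539] [ 0.6309 -0.0654  0.2867]
wrist chute [(array([0.6454, 0.0768, 0.042 ]), 0.86)]
wrist hopper [(array([ 0.6455,  0.0756, -0.0009]), 0.97)]
wrist solid_gate [(array([0.6482, 0.0771, 0.0395]), 0.57)]
wrist pan_hinge [(array([0.6104, 0.1502, 0.1608]), 0.88)]
wrist pan_grip []
top chute [(array([0.648 , 0.0753, 0.0424]), 0.79), (array([ 0.511 , -0.3321,  0.0157]), 0.35)]
top hopper [(array([ 0.6431,  0.0748, -0.003 ]), 0.6)]
top solid_gate [(array([ 0.2874, -0.4402,  0.002 ]), 0.92), (array([0.6497, 0.0761, 0.0397]), 0.74), (array([ 0.2838, -0.2801,  0.0004]), 0.62)]
top pan_hinge [(array([0.6054, 0.1517, 0.1617]), 0.93)]
top pan_grip [(array([0.4533, 0.1694, 0.2   ]), 0.81), (array([0.6497, 0.0761, 0.0422]), 0.21)]
scene chute [(array([0.6463, 0.0752, 0.047 ]), 0.84), (array([ 0.4247, -0.1123, -0.0004]), 0.2)]
scene hopper [(array([ 0.6471,  0.0713, -0.0034]), 0.68), (array([ 0.6515, -0.2291, -0.0024]), 0.24)]
scene solid_gate [(array([0.6525, 0.0761, 0.0423]), 0.86), (array([ 0.2914, -0.4414, -0.0022]), 0.56), (array([ 0.2865, -0.2842, -0.0005]), 0.52)]
scene pan_hinge [(array([0.6083, 0.1547, 0.1652]), 0.76), (array([0.6461, 0.0782, 0.0415]), 0.55)]
scene pan_grip [(array([0.4511, 0.1723, 0.2002]), 0.97), (array([ 0.5758, -0.3392,  0.0096]), 0.65)]
```

View pics/w6.png

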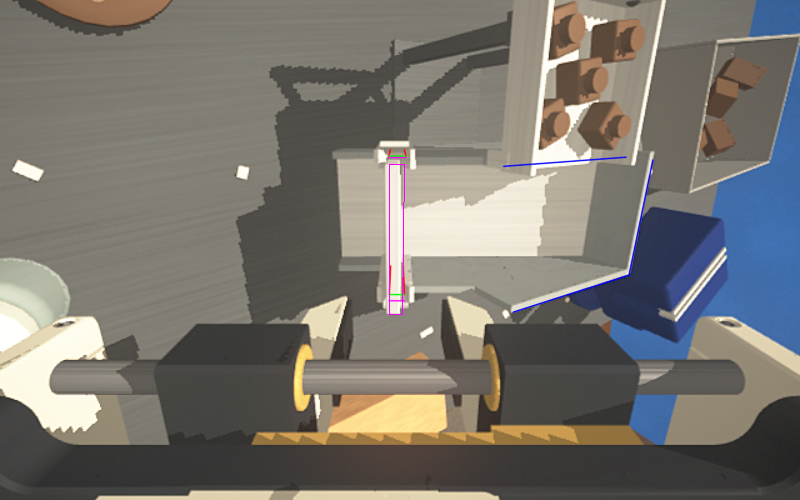

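The gate's top edge lies within 1–2 px of the predicted home outline, from (396,165) to (396,312), so it is seated. Next is the pan handle.

Run:
```python
from h import *
D=down(np.radians(83.1))
to([.56,-.03,.37],D); to([.452,.1712,.32],D)
```

```text
t 13.15 shift [ 72.9  65.3 -64.5] rot [ 23.52 -23.51  87.77] rows>= 10.926510464353314
t 13.15 shift [204.2 202.1  72.2] rot [ 23.52 -23.51  87.77] rows>= 10.926510464353314
```

Emit:
{"method": "arm_command", "body": {
  "series": [
    {"x": 73,"y": 65,"z": -64.5,"rx": 23.5,"ry": -23.5,"rz": 87.8},
    {"x": 73,"y": 65,"z": -64.5,"rx": 23.5,"ry": -23.5,"rz": 87.8},
    {"x": 73,"y": 65,"z": -64.5,"rx": 23.5,"ry": -23.5,"rz": 87.8},
    {"x": 73,"y": 65,"z": -64.5,"rx": 23.5,"ry": -23.5,"rz": 87.8},
    {"x": 73,"y": 65,"z": -64.5,"rx": 23.5,"ry": -23.5,"rz": 87.8},
    {"x": 73,"y": 65,"z": -64.5,"rx": 23.5,"ry": -23.5,"rz": 87.8},
    {"x": 204,"y": 202,"z": 72,"rx": 23.5,"ry": -23.5,"rz": 87.8},
    {"x": 204,"y": 202,"z": 72,"rx": 23.5,"ry": -23.5,"rz": 87.8},
    {"x": 204,"y": 202,"z": 72,"rx": 23.5,"ry": -23.5,"rz": 87.8},
    {"x": 204,"y": 202,"z": 72,"rx": 23.5,"ry": -23.5,"rz": 87.8},
    {"x": 204,"y": 202,"z": 72,"rx": 23.5,"ry": -23.5,"rz": 87.8},
    {"x": 204,"y": 202,"z": 72,"rx": 23.5,"ry": -23.5,"rz": 87.8},
    {"x": 204,"y": 202,"z": 72,"rx": 23.5,"ry": -23.5,"rz": 87.8},
    {"x": 204,"y": 202,"z": 72,"rx": 23.5,"ry": -23.5,"rz": 87.8}
  ],
  "hand": 27
}}

```text
time: 14.55
tool_pos: [0.4524, 0.1711, 0.3203]
tool_rot: [3.141, -0.001, 1.453]
contact_force: [1.4, 0.4, -0.1]
opening: 0.027
grip_force: 0.0
```

Run:
```python
from h import *
p=read_camera("wrist"); b=cv2.resize(p["pixels"],(800,500))
D=R.from_euler('z',83.1,degrees=True)
for a in(-.043,.043):
    q=proj(p,np.array([.452,.1712,.201])+D.apply([a,0,0]))[0]*1.25; cv2.circle(b,tuple(map(int,q)),4,(0,0,255),1); print(q)
cv2.imwrite("pics/w7.png",b)
for q in ["pan_hinge","pan_grip"]: print(q,[(np.array(d["point"]),round(d["confidence"],2)) for d in mark_of(p,q)[:3]])
to([.452,.1712,.248],down(np.radians(83.1)))
```

```text
[397.4244 340.1189]
[397.959  201.5383]
pan_hinge [(array([0.6124, 0.154 , 0.1634]), 0.94)]
pan_grip [(array([0.4509, 0.1666, 0.2021]), 0.82), (array([0.5442, 0.1604, 0.1644]), 0.4), (array([ 0.4221, -0.1091, -0.0017]), 0.22)]
t 14.7 shift [ 1.  -1.  72.4] rot [ 0.05 -0.04 -0.06] rows>= 1.448122711272004
```

View pics/w7.png

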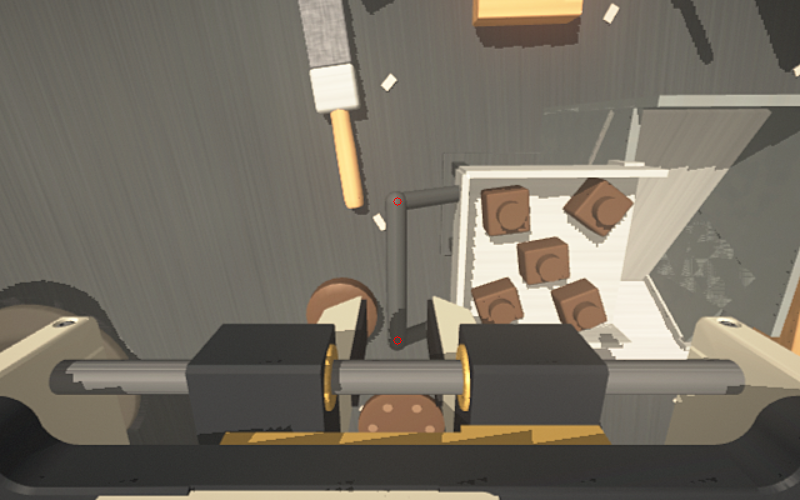

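The handle, (397,200) to (397,338), matches the prediction. Descend and grip.

Emit:
{"method": "arm_command", "body": {
  "series": [
    {"x": 0,"y": -0.5,"z": 30,"rx": 0,"ry": 0,"rz": 0},
    {"x": 0,"y": -0.5,"z": 50,"rx": 0,"ry": 0,"rz": 0},
    {"x": 0,"y": -0.5,"z": 65,"rx": 0,"ry": 0,"rz": 0},
    {"x": 0,"y": -0.5,"z": 72,"rx": 0,"ry": 0,"rz": 0},
    {"x": 0,"y": -0.5,"z": 72,"rx": 0,"ry": 0,"rz": 0}
  ]
}}

```text
time: 15.2
tool_pos: [0.4518, 0.1703, 0.2476]
tool_rot: [-3.14, -0.0, 1.449]
contact_force: [0.1, 0.1, 0.9]
opening: 0.0267
grip_force: 0.0
```

Emit:
{"method": "arm_command", "body": {
  "series": [
    {"x": 0,"y": 0,"z": 0,"rx": 0,"ry": 0,"rz": 0},
    {"x": 0,"y": 0,"z": 0,"rx": 0,"ry": 0,"rz": 0},
    {"x": 0,"y": 0,"z": 0,"rx": 0,"ry": 0,"rz": 0},
    {"x": 0,"y": 0,"z": 0,"rx": 0,"ry": 0,"rz": 0}
  ],
  "hand": 0,
  "squeeze": 30
}}

```text
time: 15.6
tool_pos: [0.4522, 0.1711, 0.2489]
tool_rot: [3.14, -0.001, 1.45]
contact_force: [0.3, -0.3, 3.4]
opening: 0.0112
grip_force: 30.0
```

Run:
```python
from h import *
s=observe(); print(s["tool_pos"],s["tool_rot"],s["contact_force"])
for th in np.arange(.1,1.3,.1):
    y=155*np.cos(th)-40*np.sin(th); z=155*np.sin(th)+40*np.cos(th)
    print(round(th,2),"y",round(155-y,1),"z",round(-(z-40),1))
```

```text
[0.4522 0.1711 0.2489] [ 3.1396 -0.0007  1.4501] [ 0.258  -0.2716  3.3776]
0.1 y 4.8 z -15.3
0.2 y 11.0 z -30.0
0.3 y 18.7 z -44.0
0.4 y 27.8 z -57.2
0.5 y 38.2 z -69.4
0.6 y 49.7 z -80.5
0.7 y 62.2 z -90.4
0.8 y 75.7 z -99.1
0.9 y 90.0 z -106.3
1.0 y 104.9 z -112.0
1.1 y 120.3 z -116.3
1.2 y 136.1 z -119.0
```

Emit:
{"method": "arm_command", "body": {
  "series": [
    {"x": 0,"y": 2.2,"z": -7.7,"rx": 0,"ry": 0,"rz": 0},
    {"x": 0,"y": 5,"z": -15,"rx": 0,"ry": 0,"rz": 0},
    {"x": 0,"y": 11,"z": -30,"rx": 0,"ry": 0,"rz": 0},
    {"x": 0,"y": 19,"z": -44,"rx": 0,"ry": 0,"rz": 0},
    {"x": 0,"y": 28,"z": -57,"rx": 0,"ry": 0,"rz": 0},
    {"x": 0,"y": 38,"z": -69,"rx": 0,"ry": 0,"rz": 0},
    {"x": 0,"y": 50,"z": -80.5,"rx": 0,"ry": 0,"rz": 0},
    {"x": 0,"y": 50,"z": -80.5,"rx": 0,"ry": 0,"rz": 0}
  ]
}}

```text
time: 16.4
tool_pos: [0.5002, 0.1656, 0.331]
tool_rot: [-3.138, -0.001, 1.45]
contact_force: [-10.6, 2.1, 7.7]
opening: 0.0108
grip_force: 30.0
```

Emit:
{"method": "arm_command", "body": {
  "series": [
    {"x": 0,"y": 5,"z": -7,"rx": 0,"ry": 0,"rz": 0},
    {"x": 0,"y": 11,"z": -12,"rx": 0,"ry": 0,"rz": 0},
    {"x": 0,"y": 18,"z": -16,"rx": 0,"ry": 0,"rz": 0},
    {"x": 0,"y": 25,"z": -20.5,"rx": 0,"ry": 0,"rz": 0},
    {"x": 0,"y": 39,"z": -28,"rx": 0,"ry": 0,"rz": 0},
    {"x": 0,"y": 54,"z": -33.5,"rx": 0,"ry": 0,"rz": 0},
    {"x": 0,"y": 69,"z": -37.5,"rx": 0,"ry": 0,"rz": 0},
    {"x": 0,"y": 77,"z": -39.5,"rx": 0,"ry": 0,"rz": 0},
    {"x": 0,"y": 77,"z": -39.5,"rx": 0,"ry": 0,"rz": 0},
    {"x": 0,"y": 77,"z": -39.5,"rx": 0,"ry": 0,"rz": 0},
    {"x": 0,"y": 77,"z": -39.5,"rx": 0,"ry": 0,"rz": 0}
  ]
}}

```text
time: 17.5
tool_pos: [0.5782, 0.1563, 0.3695]
tool_rot: [3.139, -0.002, 1.45]
contact_force: [-1.2, 4.2, 4.9]
opening: 0.0109
grip_force: 30.0
```

Run:
```python
from h import *
for c in("scene","wrist","top"):
    p=read_camera(c)
    for q in ["offcut1","pan_grip"]: print(c,q,[(hop([0,0,0],(0,0),0)[0]*0+np.array(d["point"]),round(d["confidence"],2)) for d in mark_of(p,q)[:8]])
    if c=="scene": a=cv2.resize(p["pixels"][180:340,220:430],None,fx=2,fy=2,interpolation=cv2.INTER_CUBIC)
cv2.imwrite("pics/t.png",cv2.resize(p["pixels"],(800,500)))
```

```text
scene offcut1 [(array([0.6171, 0.0879, 0.0593]), 0.61), (array([0.6105, 0.1519, 0.1611]), 0.61), (array([0.6583, 0.1153, 0.0814]), 0.59), (array([0.6332, 0.1303, 0.0708]), 0.46), (array([0.6522, 0.0788, 0.0856]), 0.38)]
scene pan_grip [(array([0.5781, 0.1567, 0.316 ]), 0.89), (array([ 0.5554,  0.4263, -0.0004]), 0.63)]
wrist offcut1 [(array([0.653 , 0.0762, 0.0834]), 0.84), (array([0.6602, 0.1221, 0.0807]), 0.74), (array([0.6187, 0.0875, 0.0633]), 0.73), (array([0.6322, 0.1301, 0.0679]), 0.56)]
wrist pan_grip [(array([0.5754, 0.1545, 0.3193]), 0.87)]
top offcut1 [(array([0.6523, 0.0772, 0.0814]), 0.58), (array([0.685 , 0.1198, 0.0832]), 0.57), (array([0.6189, 0.0881, 0.0604]), 0.55), (array([ 0.5133, -0.3296,  0.0169]), 0.19)]
top pan_grip []
```

I've used my picture allowance, so I'll rely on the networks and masks. I'll tip a little further and count the offcuts over several shots.

Emit:
{"method": "arm_command", "body": {
  "series": [
    {"x": 0,"y": 8,"z": -1.5,"rx": 0,"ry": 0,"rz": 0},
    {"x": 0,"y": 16,"z": -2.5,"rx": 0,"ry": 0,"rz": 0},
    {"x": 0,"y": 22,"z": -3,"rx": 0,"ry": 0,"rz": 0},
    {"x": 0,"y": 22,"z": -3,"rx": 0,"ry": 0,"rz": 0},
    {"x": 0,"y": 22,"z": -3,"rx": 0,"ry": 0,"rz": 0},
    {"x": 0,"y": 22,"z": -3,"rx": 0,"ry": 0,"rz": 0}
  ]
}}

```text
time: 18.55
tool_pos: [0.6003, 0.1536, 0.3715]
tool_rot: [3.14, -0.002, 1.45]
contact_force: [-0.1, 4.6, 3.0]
opening: 0.0109
grip_force: 30.0
```

```bash
cat > cnt.py <<'E'
from h import *
s=observe(); print(s["time"],s["tool_pos"])
for k in range(2):
  for c in("scene","wrist","top"):
    p=read_camera(c)
    for q in ("offcut1","offcut4"):
        for d in mark_of(p,q):
            w=np.array(d["point"]); v=w-chu([0,0,0],O,YAW)[0]
            print(c,d["confidence"].__round__(2),w,"chute",Rc(YAW).inv().apply(v))
    for d in trace(p,"offcut1"):
        ys,xs=np.where(d["pixels"]); uv=(xs.mean(),ys.mean()); print("  mask",c,round(d["confidence"],2),len(xs),np.round(uv),p["pixels"][d["pixels"]].mean(0).round(),atz(p,uv,.09),atz(p,uv,.17)) if k==0 else 0
E
python3 cnt.py
```

```text
18.55 [0.6003 0.1536 0.3715]
scene 0.57 [0.6603 0.1121 0.083 ] chute [ 0.0547 -0.0092  0.0181]
scene 0.48 [0.6478 0.0749 0.0866] chute [ 0.0233 -0.0012  0.0404]
scene 0.46 [0.6344 0.1305 0.0692] chute [ 0.061   0.0188 -0.0015]
scene 0.43 [0.6157 0.0875 0.0594] chute [0.0171 0.0322 0.0125]
scene 0.57 [0.6603 0.1121 0.083 ] chute [ 0.0547 -0.0092  0.0181]
scene 0.48 [0.6478 0.0749 0.0866] chute [ 0.0233 -0.0012  0.0404]
scene 0.46 [0.6344 0.1305 0.0692] chute [ 0.061   0.0188 -0.0015]
scene 0.43 [0.6157 0.0875 0.0594] chute [0.0171 0.0322 0.0125]
  mask scene 0.67 75 [316. 262.] [55. 70. 92.] [0.6407 0.1295 0.09  ] [0.6796 0.1781 0.17  ]
  mask scene 0.58 65 [307. 262.] [ 67.  84. 103.] [0.6584 0.1162 0.09  ] [0.6959 0.1659 0.17  ]
wrist 0.9 [0.6807 0.1122 0.0838] chute [ 0.0573 -0.0294  0.0175]
wrist 0.75 [0.6159 0.0832 0.0633] chute [0.0154 0.0315 0.018 ]
wrist 0.73 [0.6587 0.1188 0.0808] chute [ 0.0592 -0.0068  0.0129]
wrist 0.71 [0.6515 0.0749 0.0847] chute [ 0.0227 -0.0049  0.0385]
wrist 0.68 [0.6328 0.1313 0.072 ] chute [0.0629 0.0205 0.0006]
wrist 0.9 [0.6807 0.1122 0.0838] chut
[... 2824 characters left out ...]
ist 0.93 [0.6325 0.1303 0.0694] chute [ 0.0607  0.0206 -0.0011]
wrist 0.88 [0.65   0.0749 0.082 ] chute [ 0.0212 -0.0034  0.0363]
wrist 0.7 [0.6575 0.1191 0.0826] chute [ 0.0603 -0.0055  0.0144]
top 0.62 [0.6596 0.1174 0.0837] chute [ 0.0596 -0.0078  0.0161]
top 0.61 [0.616  0.0869 0.0593] chute [0.0166 0.0318 0.0127]
top 0.44 [0.6833 0.1164 0.0843] chute [ 0.0615 -0.0315  0.0157]
top 0.41 [0.6529 0.08   0.0849] chute [ 0.0273 -0.0057  0.0361]
top 0.62 [0.6596 0.1174 0.0837] chute [ 0.0596 -0.0078  0.0161]
top 0.61 [0.616  0.0869 0.0593] chute [0.0166 0.0318 0.0127]
top 0.44 [0.6833 0.1164 0.0843] chute [ 0.0615 -0.0315  0.0157]
top 0.41 [0.6529 0.08   0.0849] chute [ 0.0273 -0.0057  0.0361]
```

All five offcuts are in the chute, with two wrist shots and the other cameras agreeing. Lowering the pan.

Emit:
{"method": "arm_command", "body": {
  "series": [
    {"x": 0,"y": -14,"z": 1,"rx": 0,"ry": 0,"rz": 0},
    {"x": 0,"y": -28,"z": 3.5,"rx": 0,"ry": 0,"rz": 0},
    {"x": 0,"y": -43.5,"z": 8,"rx": 0,"ry": 0,"rz": 0},
    {"x": 0,"y": -58.5,"z": 14,"rx": 0,"ry": 0,"rz": 0},
    {"x": 0,"y": -73,"z": 21.5,"rx": 0,"ry": 0,"rz": 0},
    {"x": 0,"y": -86.5,"z": 30.5,"rx": 0,"ry": 0,"rz": 0},
    {"x": 0,"y": -99,"z": 41,"rx": 0,"ry": 0,"rz": 0},
    {"x": 0,"y": -110.5,"z": 52.5,"rx": 0,"ry": 0,"rz": 0},
    {"x": 0,"y": -121,"z": 65,"rx": 0,"ry": 0,"rz": 0},
    {"x": 0,"y": -130,"z": 78.5,"rx": 0,"ry": 0,"rz": 0},
    {"x": 0,"y": -138,"z": 93,"rx": 0,"ry": 0,"rz": 0},
    {"x": 0,"y": -144,"z": 107.5,"rx": 0,"ry": 0,"rz": 0},
    {"x": 0,"y": -147,"z": 115,"rx": 0,"ry": 0,"rz": 0},
    {"x": 0,"y": -149,"z": 122,"rx": 0,"ry": 0,"rz": 0},
    {"x": 0,"y": -149,"z": 123,"rx": 0,"ry": 0,"rz": 0},
    {"x": 0,"y": -149,"z": 123,"rx": 0,"ry": 0,"rz": 0},
    {"x": 0,"y": -149,"z": 123,"rx": 0,"ry": 0,"rz": 0}
  ]
}}

```text
time: 21.45
tool_pos: [0.4524, 0.1707, 0.2485]
tool_rot: [3.14, 0.0, 1.45]
contact_force: [3.2, -3.5, -1.1]
opening: 0.0112
grip_force: 30.0
```

Level again. Release and retreat straight up.

Emit:
{"method": "arm_command", "body": {
  "series": [
    {"x": 0,"y": 0,"z": 0,"rx": 0,"ry": 0,"rz": 0},
    {"x": 0,"y": 0,"z": 0,"rx": 0,"ry": 0,"rz": 0},
    {"x": 0,"y": 0,"z": 0,"rx": 0,"ry": 0,"rz": 0},
    {"x": 0,"y": 0,"z": 0,"rx": 0,"ry": 0,"rz": 0},
    {"x": 0,"y": 0,"z": -20,"rx": 0,"ry": 0,"rz": 0},
    {"x": 0,"y": 0,"z": -60,"rx": 0,"ry": 0,"rz": 0},
    {"x": 0,"y": 0,"z": -100,"rx": 0,"ry": 0,"rz": 0},
    {"x": 0,"y": 0,"z": -140,"rx": 0,"ry": 0,"rz": 0},
    {"x": 0,"y": 0,"z": -140,"rx": 0,"ry": 0,"rz": 0},
    {"x": 0,"y": 0,"z": -140,"rx": 0,"ry": 0,"rz": 0}
  ],
  "hand": 27
}}

```text
time: 22.45
tool_pos: [0.4516, 0.1712, 0.3886]
tool_rot: [3.14, -0.001, 1.45]
contact_force: [0.3, -0.8, -1.4]
opening: 0.0272
grip_force: 0.0
```

Run:
```python
from h import *
for c in("wrist","top","scene"):
    p=read_camera(c)
    for q in ("offcut1","solid_gate","pan_grip"):
        for d in mark_of(p,q):
            w=np.array(d["point"]); print(c,q,round(d["confidence"],2),w,"chute",Rc(YAW).inv().apply(w-chu([0,0,0],O,YAW)[0]))
```

```text
wrist offcut1 0.95 [0.682  0.1122 0.0785] chute [ 0.0548 -0.0307  0.0128]
wrist offcut1 0.65 [0.6534 0.0758 0.0815] chute [ 0.0221 -0.0067  0.0352]
wrist offcut1 0.57 [0.6342 0.1311 0.0733] chute [0.0635 0.019  0.0018]
wrist pan_grip 0.64 [0.4489 0.1696 0.2023] chute [0.1418 0.2076 0.1055]
top offcut1 0.65 [0.6549 0.0777 0.0841] chute [ 0.0251 -0.0079  0.0364]
top offcut1 0.64 [0.6803 0.1189 0.0854] chute [ 0.0639 -0.0282  0.0156]
top offcut1 0.63 [0.6323 0.1304 0.0734] chute [0.0628 0.0208 0.0023]
top offcut1 0.53 [0.6183 0.0881 0.0591] chute [0.0178 0.0297 0.0118]
top offcut1 0.51 [0.6628 0.1174 0.0815] chute [ 0.0588 -0.011   0.014 ]
top solid_gate 0.91 [ 0.283  -0.2808  0.0007] chute [-0.3635  0.3182  0.1645]
top solid_gate 0.83 [0.6512 0.0732 0.0417] chute [-0.0003 -0.0048  0.0021]
top solid_gate 0.29 [ 0.645   0.0745 -0.0017] chute [-0.0215  0.0015 -0.0357]
top pan_grip 0.44 [0.5564 0.4243 0.0003] chute [ 0.271   0.1315 -0.2023]
scene offcut1 0.64 [0.6561 0.1147 0.0822] chute [ 0.0561 -0.0047  0.0163]
scene offcut1 0.54 [0.6349 0.1316 0.0709] chute [ 0.0628  0.0184 -0.0006]
scene offcut1 0.49 [0.6185 0.0874 0.059 ] chute [0.0172 0.0294 0.012 ]
scene solid_gate 0.95 [0.6511 0.0765 0.0401] chute [ 0.0017 -0.0043 -0.0009]
scene solid_gate 0.71 [ 0.2938 -0.4406 -0.0034] chute [-0.5018  0.2883  0.2396]
scene solid_gate 0.62 [ 0.2873 -0.2838 -0.0059] chute [-0.3689  0.3136  0.16  ]
scene solid_gate 0.3 [ 0.6471  0.0736 -0.0036] chute [-0.023  -0.0007 -0.037 ]
scene solid_gate 0.18 [ 0.6529 -0.2323 -0.0024] chute [-0.2848 -0.0432  0.1155]
scene pan_grip 0.7 [0.4525 0.1722 0.1971] chute [0.1418 0.2044 0.0995]
```

```bash
python3 -c "
from cell import *
print(hand_in())"
```

```text
the job is handed in; nothing more can be done
None
```

I handed the job in, and no verdict came back. By the last camera readings, the solid gate is fully home in the slot, all five offcuts lie behind it in the chute, and the pan is level and released.

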